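# Size an unmarked bar blank in the taper gauge and put it in its tray

## Robot

A 6-joint arm with a two-finger parallel gripper is mounted at the origin on a cart in front of the work surface, level with it; the furniture and walls round the work are solid. World frame = base frame: x ahead of the robot, y to its left, z up, the work surface at z = 0. Lengths are in m, angles in rad, forces in N, time in s.
With the tool pointing down it reaches from about 0.3 to 0.775 m from the base axis. Payload 14.6 kg.
Tool frame: the origin (TCP) lies at the very end of the fingers, on their centre line; the grasp point (between the pads) lies 19 mm behind it; z points along the fingers, y is the line along which they close (so a half turn about z gives the same grasp; the last joint's range is limited). The gripper opens to 94 mm and grips with 3 to 60 N. Pads are 16 mm wide; open, the fingers measure 119 mm over their backs; the gripper's body (75 mm by 177 mm) begins 78 mm behind the grasp point.
Start: joints at [1.231, 0.3, 1.521, -0, 1.321, -0.067], TCP at [0.148, 0.53, 0.205] pointing down, gripper open.
Joint ranges: [-3.03, 3.03], [-0.79, 2.21], [0.23, 2.52], [-1.04, 4.18], [0, 3.07], [-2.55, 2.55]. Speed limits (rad/s): [2.22, 2.22, 2.57, 3.14, 3.14, 3.14].

## Interface

Orientations are given as [roll, pitch, yaw] about the fixed x, y, z axes, in that order (R = Rz(yaw) Ry(pitch) Rx(roll)).
In Python, from station import ctrl gives the robot as it stands.
- The arm moves only by the tool move_arm, never from a script. Its argument "targets" is a list of rows, each a list of 6 numbers: the shift along the tool's x, y, z in units of 1000 mm (1.0 is 1000 mm), then the turn, a rotation vector about the tool's x, y, z in units of 30 degrees (1.0 is 30 degrees). In form: [[tx, ty, tz, ax, ay, az], ...]. A call has exactly 5 rows; each row is the pose to reach, as a shift and turn from the pose commanded when the call began, along the tool's axes at that moment; what a row does not reach only later rows make up. A row lasts 1/12 s, in which the tool goes at most 41.7 mm and 7.16 degrees, less where a joint would pass 70% of its speed; a pose out of reach is approached as far as the arm can. A call with a number of a shift or a turn outside -1 to 1 is refused whole. A call with a gripper value outside its range is refused whole. "fingers" is the opening, from -1 (shut) to 1 (fully open), set as the call begins (left out, the last holds). The fingers move at their own pace and stop on an object; "grip_force" is the grip in N (left out, the last holds). Time passes only in rows, so rows that repeat a pose let the fingers close, or fill a call up. It gives the time, the measured TCP pose, the force and the opening at its end, in the units of the state.
- ctrl.get_obs(): the state, without advancing time (a new reading comes with each control period).
- ctrl.camera(name): name is "scene" or "side" or "wrist"; returns the picture (400x640x3 uint8, red, green, blue); there is no depth.
- ctrl.camera_info(name): a dict with "fx", "fy", "cx", "cy" (pixels), "rvec" (rotation vector, rad) and "tvec" (3), from world to camera coordinates, as OpenCV has them. Camera axes: x right, y down, z forward; pixel columns grow to the right and rows downward; lengths in m; the calibration is good to about 2 mm. A picture is of the moment at which its call begins: read the wrist's pose just before it. camera_info takes no time and is no camera call; for the wrist camera it gives the pose at the moment of the call.
- ctrl.hand_in(): hands the job in, once; it reports no verdict.
The state is a dict: "time_s": time; "qpos": joint angles; "joint_vel": joint speeds; "tau": joint torques, N m; "ee_pos": TCP position; "eef_rot": TCP orientation; "force": force on the tool from outside, world axes, zero at the start; "moment": the same for the moment, N m; "grip_width": finger opening in m.
Only numpy, scipy, OpenCV 4.12 (cv2) and the standard library are available. Lean on these libraries where they do the work, as an engineer would, in place of code of your own. Each camera call takes 0.05 s, during which the arm holds its last target. There are 200 camera calls.

## Task

Size the bar blank that stands nearest the front edge of the bench: stand it on the wide end of the taper gauge and slide it upright along the slot towards the narrow end until it wedges between the bars, and see beside which dots it stops. Then take it out and stand it upright in the tray whose tag has the same number of dots. Leave the other two blanks standing where they are.

Things in the scene. Friction and masses are not known exactly. Their poses are not given: they have to be found in the camera images.
- taper_gauge: fixed taper gauge: base plate 220 x 104 x 6 mm with two bright steel bars (24 mm wide, tops 34 mm above the bench) and a tapering slot between them; origin at the centre of the underside, +x along the slot's middle from wide to narrow end, z up. Lines part the bar tops into bands: three dots nearest the wide mouth, then two, then one
- gauge_mouth (a point): wide mouth of the slot, mid-slot on the plate's top (the slot's floor), axes as the gauge. s mm along +x the slot is 30 - 0.12 s mm wide, to s = 125. A blank of diameter d wedges with its axis near s = (30 - d)/0.12; band of three dots s = 14 to 49, two dots 50 to 83, one dot 83 to 116
- gauge_plate (a point): point 40 mm before the mouth, on the plate's top, where a blank can be stood; a flare 50 mm wide starts 20 mm after it. Held hard off the middle line, a blank rubs on one bar and stops short; pinched lightly (about 5 N), fingers closing along the slot, foot 2 mm clear of the plate (dragged, it may tip), it centres itself. It wedges at about 9 N of push and sticks: slide it back 20 mm, then lift
- blank_p: sawn round steel bar blank, 90 mm long, standing on end; origin at the centre of its lower end, z along its axis. Diameter 18, 22 or 26 mm, unmarked: gauge it. 0.15 to 0.45 kg. Of the three blanks, whose places are shuffled, the one to size stands nearest the front edge (x 0.42 to 0.47), the other two at x above 0.54
- blank_q: sawn round steel bar blank, 90 mm long, standing on end; origin at the centre of its lower end, z along its axis. Diameter 18, 22 or 26 mm, unmarked: gauge it. 0.15 to 0.45 kg. Of the three blanks, whose places are shuffled, the one to size stands nearest the front edge (x 0.42 to 0.47), the other two at x above 0.54
- blank_r: sawn round steel bar blank, 90 mm long, standing on end; origin at the centre of its lower end, z along its axis. Diameter 18, 22 or 26 mm, unmarked: gauge it. 0.15 to 0.45 kg. Of the three blanks, whose places are shuffled, the one to size stands nearest the front edge (x 0.42 to 0.47), the other two at x above 0.54
- tray_1: fixed open sheet-metal tray, 80 x 80 mm, 35 mm high, walls and floor 3 mm, with one black dot on the white tag on its robot side; origin at the centre of its underside, x away from the tag
- tray_2: fixed open sheet-metal tray, 80 x 80 mm, 35 mm high, walls and floor 3 mm, with two black dots on the white tag on its robot side; origin at the centre of its underside, x away from the tag
- tray_3: fixed open sheet-metal tray, 80 x 80 mm, 35 mm high, walls and floor 3 mm, with three black dots on the white tag on its robot side; origin at the centre of its underside, x away from the tag
Things that resemble listed ones, but are neither listed nor needed, are in the scene too. What is shaped like the blank_r but purple is not meant.

How it is judged:
By the outcome, as a careful person would: the job done as asked, in the order asked, and still so for the second after the job is handed in, with the robot touching nothing.
It also fails if it takes over 58 s, if anything falls off the work surface, if the arm or the gripper's body presses on something with over 40 N, if the wrist force passes 120 N, or if a joint passes its speed limit or range.

## Working session

There is one attempt and no reset: what is moved stays moved. The work goes in short steps, Python scripts to look and compute and a tool call to move; the robot and the scene stay as the last step left them, time stands still between calls to the robot, and variables do not carry over. Pictures are saved under pics/ and viewed, on a budget of 10 in all, crops included, one or two more only if the job needs it, and the job is handed in when it is done.

Besides the shell and the picture viewer there is one more tool, called after "Request:" by a JSON object that holds its "name" and its "arguments". move_arm: Moves the arm, as the interface text tells. Shifts and turns lie within -1 to 1; 1 stands for 1000 mm of shift or 30 degrees of turn. Its arguments: {"type":"object","properties":{"targets":{"type":"array"},"fingers":{"type":"number"},"grip_force":{"type":"number"}},"required":["targets"]}

```bash
mkdir -p pics
cat > h.py <<'E'
import cv2,numpy as np
from station import ctrl
from scipy.spatial.transform import Rotation as R
def snap(n,f,crop=None,s=1):
    i=ctrl.camera_info(n); im=ctrl.camera(n)[:,:,::-1]
    if crop: x0,y0,x1,y1=crop; im=im[y0:y1,x0:x1]
    im=cv2.resize(im,None,fx=s,fy=s,interpolation=cv2.INTER_CUBIC); cv2.imwrite('pics/'+f,im); return i
def px2w(i,u,v,z):
    Rm=cv2.Rodrigues(np.array(i['rvec'],float))[0]; t=np.array(i['tvec'],float).ravel()
    d=Rm.T@np.array([(u-i['cx'])/i['fx'],(v-i['cy'])/i['fy'],1]); c=-Rm.T@t
    return c+d*(z-c[2])/d[2]
def w2px(i,p):
    Rm=cv2.Rodrigues(np.array(i['rvec'],float))[0]; q=Rm@np.array(p)+np.array(i['tvec'],float).ravel()
    return q[0]/q[2]*i['fx']+i['cx'],q[1]/q[2]*i['fy']+i['cy']
E
python3 - <<'E'
from h import *
o=ctrl.get_obs(); print(o)
for n in('scene','side'):
    i=snap(n,n+'1.png',s=1.25); print(n,i)
E
```

```text
{'time_s': 0.0, 'qpos': array([ 1.23138529e+00,  3.00493509e-01,  1.52159473e+00,  3.37125607e-05,
        1.32068748e+00, -6.66231480e-02]), 'joint_vel': array([-6.83131421e-04, -4.37647708e-04,  1.16311561e-03, -6.66320573e-04,
        1.51516667e-03, -2.79564819e-05]), 'tau': array([-1.18031963e-03, -5.31807232e+01, -3.52739275e+01,  7.07697007e-02,
        2.44154624e-02, -1.25396450e-04]), 'ee_pos': array([0.14809753, 0.52941038, 0.20486826]), 'eef_rot': array([-3.14041438e+00, -1.11342760e-04,  2.86879634e+00]), 'force': array([ 0.24534695, -0.01162443, -0.90670569]), 'moment': array([ 0.00664641, -0.05157301,  0.01571337]), 'grip_width': 0.0940497427203288}
scene {'fx': 462.9474924448524, 'fy': 462.9474924448524, 'cx': 320.26953845683255, 'cy': 201.39973320324816, 'rvec': array([ 0.50430046, -2.82712809,  1.00332206]), 'tvec': array([0.50297893, 0.14854222, 1.18677863])}
side {'fx': 404.64993956951946, 'fy': 404.64993956951946, 'cx': 323.8065738382752, 'cy': 195.74796818802304, 'rvec': array([ 1.91712072, -1.81080252,  0.57695975]), 'tvec': array([-0.00665951,  0.44664053,  0.93725609])}
```

View pics/scene1.png

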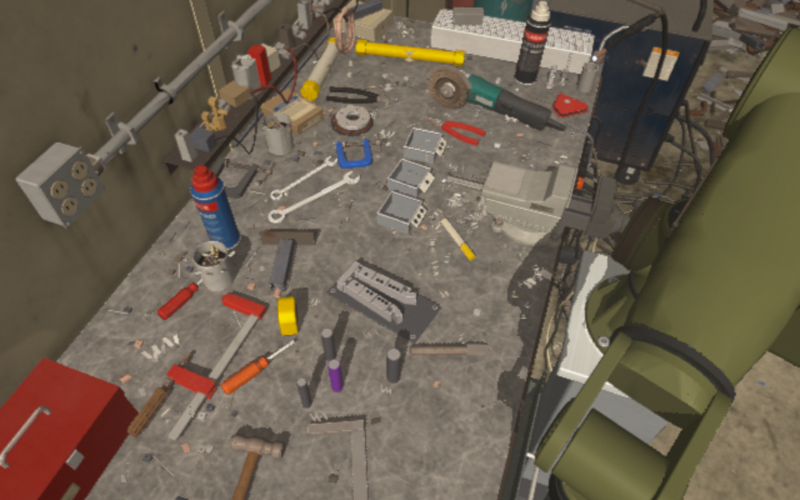

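View pics/side1.png

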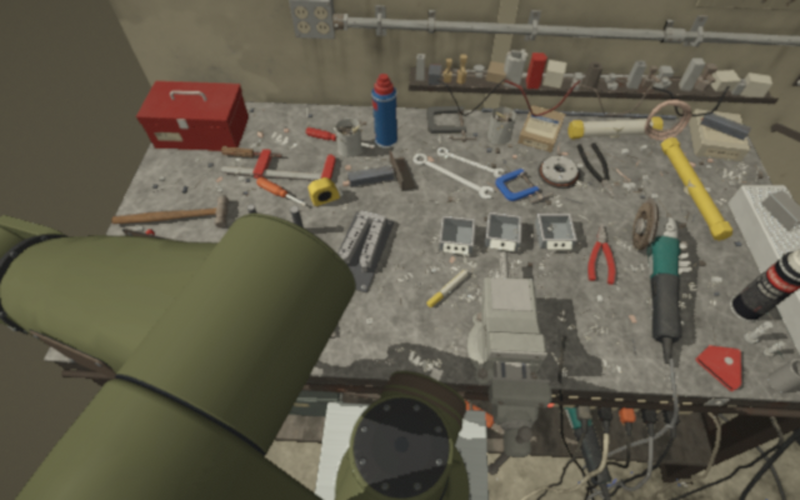

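The front blank's foot is at about (393,380) in the scene view (scaled by 1.25). The gauge spans (330–437, 260–337) and the trays are near (401,212), (408,178) and (425,145). Enlarging next.

Run:
```python
from h import *
i=ctrl.camera_info('scene'); im=ctrl.camera('scene')[:,:,::-1]
a=cv2.resize(im[200:330,230:362],None,fx=4.5,fy=4.5,interpolation=cv2.INTER_CUBIC)
b=cv2.resize(im[95:190,298:350],None,fx=4,fy=4,interpolation=cv2.INTER_CUBIC)
c=np.zeros((600,800,3),np.uint8); c[:585,:594]=a[:585]; c[:380,592:800]=b
cv2.imwrite('pics/c1.png',c)
```

```text
(no output)
```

View pics/c1.png

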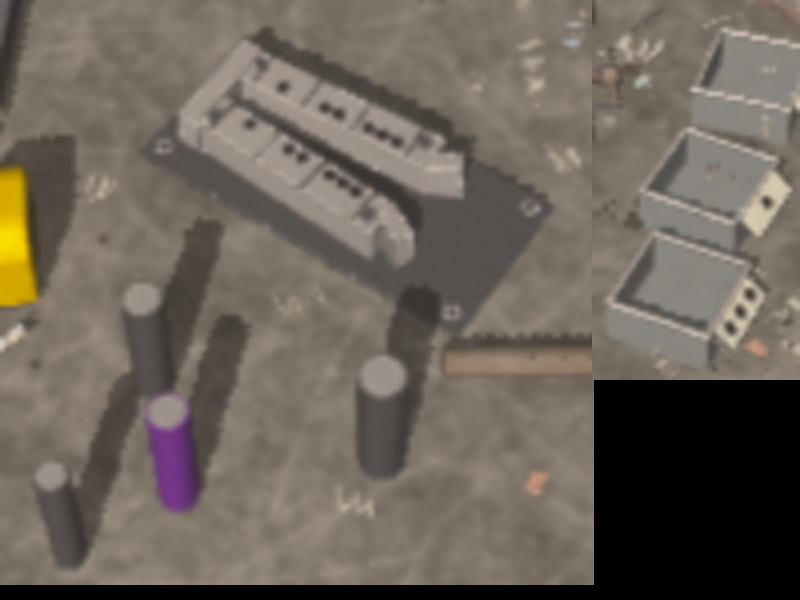

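The crop shows the front blank's top at (383,378). The plate's corners are at (150,152), (552,208) and (455,325). The bars' dots run 3→1 from right to left. The tray tags read three dots on the nearest tray and one on the middle; the far one should be two.

Run:
```python
from h import *
i=ctrl.camera_info('scene')
def f(n,u,v,z): print(n,px2w(i,230+u/4.5,200+v/4.5,z).round(4))
f('P top',383,378,.09);f('P foot rim',381,478,0);f('q top',143,300,.09);f('r top',52,476,.09);f('purple',168,412,.09)
f('cL',143,152,.006);f('cR',552,208,.006);f('cB',456,327,.006)
f('b L',165,147,.006);f('b R',531,208,.006);f('b B',451,313,.006)
for u,v in[(250,125),(293,152),(345,185),(283,87),(332,110),(383,132)]: f('dots',u,v,.034)
f('mouthA',413,235,.034);f('mouthB',463,155,.034)
f('narrowA',183,112,.034);f('narrowB',250,40,.034)
f('dia',360,378,.09);f('dia',407,378,.09)
f('qdia',125,300,.09);f('qdia',162,300,.09);f('rdia',36,476,.09);f('rdia',69,476,.09)
def g(n,pts):
  print(n,[px2w(i,298+(u-592)/4,95+v/4,.035).round(3) for u,v in pts])
g('t3',[(608,303),(712,333),(658,234),(752,268)])
g('t1',[(642,197),(742,222),(690,130),(780,160)])
g('t2',[(693,92),(788,104),(725,32)])
# tool axes
o=ctrl.get_obs();print(R.from_euler('xyz',o['eef_rot']).as_matrix().round(3))
```

```text
P top [0.4427 0.2933 0.09  ]
P foot rim [0.4396 0.3024 0.    ]
q top [0.5722 0.2941 0.09  ]
r top [0.5726 0.3978 0.09  ]
purple [0.5346 0.3474 0.09  ]
cL [0.6408 0.1596 0.006 ]
cR [0.4051 0.113  0.006 ]
cB [0.4313 0.2062 0.006 ]
b L [0.6302 0.1519 0.006 ]
b R [0.4164 0.1173 0.006 ]
b B [0.4368 0.1988 0.006 ]
dots [0.581  0.1379 0.034 ]
dots [0.5509 0.1468 0.034 ]
dots [0.5152 0.1575 0.034 ]
dots [0.5735 0.1061 0.034 ]
dots [0.5408 0.1115 0.034 ]
dots [0.5078 0.1157 0.034 ]
mouthA [0.4682 0.1753 0.034 ]
mouthB [0.4597 0.1148 0.034 ]
narrowA [0.6206 0.143  0.034 ]
narrowB [0.6048 0.0808 0.034 ]
dia [0.4533 0.2973 0.09  ]
dia [0.4315 0.2891 0.09  ]
qdia [0.5807 0.2973 0.09  ]
qdia [0.5632 0.2907 0.09  ]
rdia [0.5798 0.4004 0.09  ]
rdia [0.5651 0.395  0.09  ]
t3 [array([ 0.614, -0.062,  0.035]), array([ 0.535, -0.062,  0.035]), array([ 0.604, -0.14 ,  0.035]), array([ 0.528, -0.132,  0.035])]
t1 [array([ 0.629, -0.172,  0.035]), array([ 0.55 , -0.174,  0.035]), array([ 0.62 , -0.255,  0.035]), array([ 0.545, -0.247,  0.035])]
t2 [array([ 0.633, -0.297,  0.035]), array([ 0.559, -0.311,  0.035]), array([ 0.634, -0.376,  0.035])]
[[-0.963  0.269 -0.   ]
 [ 0.269  0.963 -0.001]
 [ 0.    -0.001 -1.   ]]
```

Add to h.py:
```python
def plan(*targets):
    """print obs, and shift/turn (tool axes, units) to each target (x,y,z,tool_yaw_deg), pointing down"""
    o=ctrl.get_obs(); r=R.from_euler('xyz',o['eef_rot'])
    print('t',round(o['time_s'],2),o['ee_pos'].round(4),'yaw',np.degrees(o['eef_rot']).round(1),'F',o['force'].round(1),'w',round(o['grip_width'],4))
    for t in targets:
        d=r.inv().apply(np.array(t[:3])-o['ee_pos'])
        a=(r.inv()*R.from_euler('xyz',[180,0,t[3]],degrees=True)).as_rotvec(degrees=True)/30
        print(t,'->',d.round(4),a.round(3))
```

```text
(no output)
```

Request:
{"name": "move_arm", "arguments": {"targets": [[-0.347,-0.15,0,0,0,1],[-0.347,-0.15,0,0,0,1],[-0.347,-0.15,0,0,0,1],[-0.347,-0.15,0,0,0,1],[-0.347,-0.15,0,0,0,1]], "fingers": 1}}

```text
time_s: 0.57
ee_pos: [0.3111, 0.397, 0.2054]
eef_rot: [-3.142, 0.0, 2.338]
force: [0.4, 0.1, -0.2]
grip_width: 0.0941
```

```bash
python3 -c "
from h import *
plan((.442,.292,.2,76.8))"
```

```text
t 0.57 [0.3111 0.397  0.2054] yaw [-180.     0.   133.9] F [ 0.4  0.1 -0.2] w 0.0941
(0.442, 0.292, 0.2, 76.8) -> [-0.1664  0.0213  0.0054] [-0.     0.     1.905]
```

Request:
{"name": "move_arm", "arguments": {"targets": [[-0.166,0.021,0.005,0,0,1],[-0.166,0.021,0.005,0,0,1],[-0.166,0.021,0.005,0,0,1],[-0.166,0.021,0.005,0,0,1],[-0.166,0.021,0.005,0,0,1]]}}

```text
time_s: 0.98
ee_pos: [0.4451, 0.2904, 0.1998]
eef_rot: [-3.141, 0.001, 1.809]
force: [-0.7, -0.4, 0.1]
grip_width: 0.0942
```

Request:
{"name": "move_arm", "arguments": {"targets": [[0,0,0,0,0,0.9],[0,0,0,0,0,0.9],[0,0,0,0,0,0.9],[0,0,0,0,0,0.9],[0,0,0,0,0,0.9]]}}

```text
time_s: 1.4
ee_pos: [0.4409, 0.2946, 0.2002]
eef_rot: [-3.141, 0.0, 1.346]
force: [-0.5, 0.3, -0.1]
grip_width: 0.0939
```

```bash
python3 -c "
from h import *
plan((.442,.292,.2,76.8))
i=snap('wrist','w1.png',s=1.25);print(i);print([w2px(i,p) for p in [(.442,.292,.09),(.442,.292,0)]])"
```

```text
t 1.4 [0.4409 0.2946 0.2002] yaw [-180.     0.    77.1] F [-0.5  0.3 -0.1] w 0.0939
(0.442, 0.292, 0.2, 76.8) -> [-0.0023  0.0016  0.0002] [-0.001  0.001  0.011]
{'fx': 333.08453247085686, 'fy': 333.08453247085686, 'cx': 320.2305023710312, 'cy': 201.80474353338266, 'rvec': array([-2.88829376,  0.32479063,  0.03584897]), 'tvec': array([-0.36632965,  0.35102554,  0.47427966])}
[(np.float64(320.2614710875069), np.float64(201.53265636118422)), (np.float64(320.1120693092383), np.float64(183.39470129637115))]
```

View pics/w1.png

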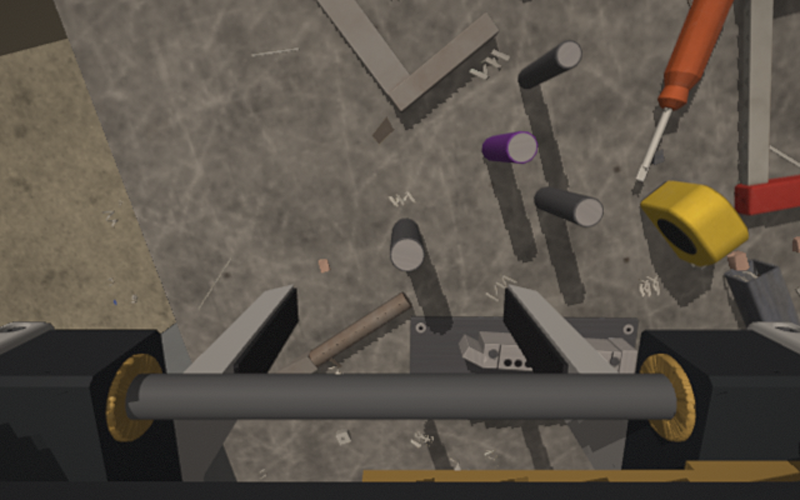

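The wrist view shows the blank's top at (407,252) and its foot near (404,228). The gauge plate's near edge runs from (410,319) to (638,319), with bolts at (421,327) and (628,328).

```bash
python3 -c "
from h import *
i=ctrl.camera_info('wrist')
for n,u,v,z in [('top',407,252,.09),('L',390.5,252,.09),('R',423.5,252,.09),('footrim',404,219,0),('e1',410,318,.006),('e2',638,318,.006),('b1',421,327.5,.006),('b2',628,328.5,.006)]: print(n,px2w(i,u/1.25,v/1.25,z).round(4))
plan((.447,.292,.11,76.8))"
```

```text
top [0.4467 0.2909 0.09  ]
L [0.4351 0.2935 0.09  ]
R [0.4582 0.2884 0.09  ]
footrim [0.4476 0.3006 0.    ]
e1 [0.4328 0.2066 0.006 ]
e2 [0.6467 0.1592 0.006 ]
b1 [0.4411 0.1947 0.006 ]
b2 [0.6363 0.1504 0.006 ]
t 1.45 [0.441  0.2946 0.2003] yaw [-180.     0.    77.5] F [-0.5  0.  -0. ] w 0.0939
(0.447, 0.292, 0.11, 76.8) -> [-0.0012  0.0065  0.0903] [-0.     0.     0.023]
```

Request:
{"name": "move_arm", "arguments": {"targets": [[-0.0027,0.0065,0.03,0,0,0],[-0.0027,0.0065,0.065,0,0,0],[-0.0027,0.0065,0.1,0,0,0],[-0.0027,0.0065,0.135,0,0,0],[-0.0027,0.0065,0.162,0,0,0]]}}

```text
time_s: 1.87
ee_pos: [0.4459, 0.2901, 0.0359]
eef_rot: [-3.14, 0.001, 1.355]
force: [0.3, -0.2, -0.3]
grip_width: 0.094
```

Request:
{"name": "move_arm", "arguments": {"targets": [[0,0,0,0,0,0],[0,0,0,0,0,0],[0,0,0,0,0,0],[0,0,0,0,0,0],[0,0,0,0,0,0]], "fingers": -1, "grip_force": 8}}

```text
time_s: 2.28
ee_pos: [0.4477, 0.291, 0.0402]
eef_rot: [3.139, -0.002, 1.351]
force: [0.4, -0.2, -0.2]
grip_width: 0.0643
```

Request:
{"name": "move_arm", "arguments": {"targets": [[0,0,0,0,0,0],[0,0,0,0,0,0],[0,0,0,0,0,0],[0,0,0,0,0,0],[0,0,0,0,0,0]]}}

```text
time_s: 2.7
ee_pos: [0.4469, 0.2905, 0.0385]
eef_rot: [-3.142, 0.0, 1.35]
force: [-0.3, 0.1, 0.0]
grip_width: 0.0307
```

Request:
{"name": "move_arm", "arguments": {"targets": [[0,0,0,0,0,0],[0,0,0,0,0,0],[0,0,0,0,0,0],[0,0,0,0,0,0],[0,0,0,0,0,0]], "grip_force": 15}}

```text
time_s: 3.12
ee_pos: [0.4468, 0.2905, 0.0385]
eef_rot: [-3.141, 0.0, 1.35]
force: [-1.3, 0.7, 2.5]
grip_width: 0.0256
```

```bash
python3 -c "
from h import *
plan((.447,.2905,.09,77.35),(.4416,.1525,.09,77.35),(.4416,.1525,.046,77.35))"
```

```text
t 3.12 [0.4468 0.2905 0.0385] yaw [-180.     0.    77.4] F [-1.3  0.7  2.5] w 0.0256
(0.447, 0.2905, 0.09, 77.35) -> [ 0.      0.0001 -0.0515] [-0.     0.     0.001]
(0.4416, 0.1525, 0.09, 77.35) -> [-0.1358  0.025  -0.0515] [-0.     0.     0.001]
(0.4416, 0.1525, 0.046, 77.35) -> [-0.1358  0.0251 -0.0075] [-0.     0.     0.001]
```

Request:
{"name": "move_arm", "arguments": {"targets": [[0,0,-0.02,0,0,0],[0,0,-0.05,0,0,0],[-0.025,0.005,-0.052,0,0,0],[-0.055,0.01,-0.052,0,0,0],[-0.085,0.016,-0.052,0,0,0]]}}

```text
time_s: 3.53
ee_pos: [0.4436, 0.2032, 0.0904]
eef_rot: [3.141, 0.0, 1.352]
force: [0.4, -1.2, -3.2]
grip_width: 0.0261
```

```bash
python3 -c "
from h import *
plan((.4416,.1525,.09,77.35),(.4416,.1525,.046,77.35))"
```

```text
t 3.53 [0.4436 0.2032 0.0904] yaw [180.    0.   77.4] F [ 0.4 -1.2 -3.2] w 0.0261
(0.4416, 0.1525, 0.09, 77.35) -> [-0.0499  0.0091  0.0004] [0.001 0.    0.003]
(0.4416, 0.1525, 0.046, 77.35) -> [-0.0499  0.0091  0.0444] [0.001 0.    0.003]
```

Request:
{"name": "move_arm", "arguments": {"targets": [[-0.025,0.0045,0,0,0,0],[-0.0505,0.009,0,0,0,0],[-0.0505,0.009,0.015,0,0,0],[-0.0505,0.009,0.033,0,0,0],[-0.0505,0.009,0.042,0,0,0]]}}

```text
time_s: 3.95
ee_pos: [0.441, 0.1521, 0.0468]
eef_rot: [-3.14, 0.001, 1.349]
force: [0.3, -0.3, -3.3]
grip_width: 0.0257
```

```bash
python3 -c "
from h import *
plan((.4416,.1525,.0445,77.35))
i=snap('wrist','w2.png',s=1.25)
for s in(-40,0,33,66):
  print(s,np.array(w2px(i,[.4806+.9757e-3*s,.1437-.219e-3*s,.034]))*1.25)
snap('scene','s2.png',(260,180,360,290),5)
"
```

```text
t 3.95 [0.441  0.1521 0.0468] yaw [-1.799e+02  1.000e-01  7.730e+01] F [ 0.3 -0.3 -3.3] w 0.0257
(0.4416, 0.1525, 0.0445, 77.35) -> [0.0005 0.0005 0.0023] [-0.003  0.002 -0.001]
-40 [398.46452025 293.03289539]
0 [480.71810784 293.04615202]
33 [548.55990936 293.05708594]
66 [616.38597778 293.06801732]
```

View pics/w2.png

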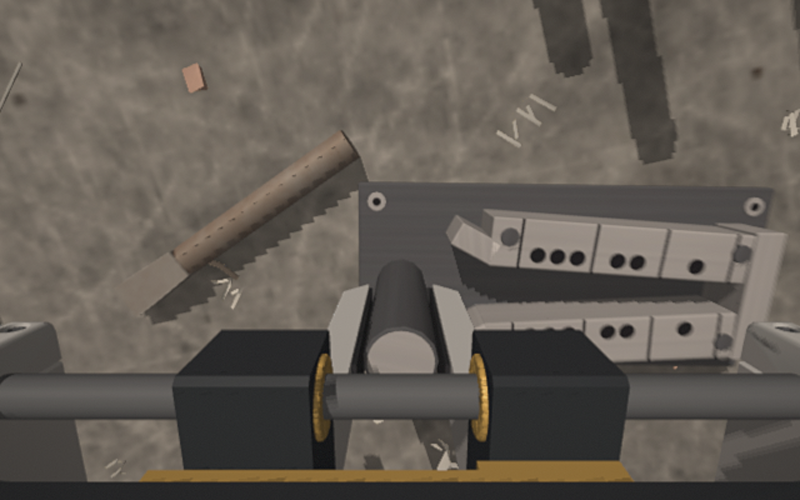

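The wrist view shows the blank upright, gripped over the wide end. The dot pairs' midpoints are at about (622,296.5) and (690,297.5), so the gauge is turned about 0.8° more than I had estimated. I'm refining the line.

```bash
python3 -c "
from h import *
i=ctrl.camera_info('wrist')
p=lambda u,v,z:px2w(i,u/1.25,v/1.25,z)
e1,e2=p(362,184,.006),p(770,190,.006);b1,b2=p(376,201.5,.006),p(755,206.5,.006)
ang=lambda a,b:np.degrees(np.arctan2((b-a)[1],(b-a)[0]))
A=p(622,296.5,.034);B=p(690,297.5,.034)
up=ang(p(558,257,.034),p(696,267,.034)); print(ang(e1,e2),ang(b1,b2),up,A,B,np.linalg.norm(e2-e1))
a=np.radians(-13.4);u=np.array([np.cos(a),np.sin(a),0])
m=(e1+e2)/2; print('centre from edge',m-52e-3*np.array([-u[1],u[0],0]))
for s in(-40,0,33,45):print(s,A+(s-66.5)/1e3*u)
T=A-106.5e-3*u
plan((T[0],T[1],.0445,76.6))
"
```

```text
-13.405730325164713 -13.325757365185817 -16.813853805036054 [0.5473191  0.12736175 0.034     ] [0.57964311 0.11963123 0.034     ] 0.21424856266438572
centre from edge [0.52571402 0.13078474 0.006     ]
-40 [0.44371847 0.1520429  0.034     ]
0 [0.4826295  0.14277298 0.034     ]
33 [0.51473111 0.1351253  0.034     ]
45 [0.52640442 0.13234433 0.034     ]
t 4.05 [0.4407 0.1525 0.047 ] yaw [-1.798e+02  1.000e-01  7.740e+01] F [ 0.   0.  -3.3] w 0.0258
(np.float64(0.44371846881738963), np.float64(0.15204289942924037), 0.0445, 76.6) -> [0.0002 0.003  0.0025] [-0.005  0.003  0.026]
```

Request:
{"name": "move_arm", "arguments": {"targets": [[0,0.002,0.0012,0,0,0.026],[0,0.002,0.0025,0,0,0.026],[0,0.002,0.003,0,0,0.026],[0,0.002,0.003,0,0,0.026],[0,0.002,0.003,0,0,0.026]]}}

```text
time_s: 4.47
ee_pos: [0.4438, 0.1525, 0.0458]
eef_rot: [3.141, -0.0, 1.337]
force: [-0.2, -0.1, -3.4]
grip_width: 0.0258
```

Request:
{"name": "move_arm", "arguments": {"targets": [[0,0,0,0,0,0],[0,0,0,0,0,0],[0,0,0,0,0,0],[0,0,0,0,0,0],[0,0,0,0,0,0]], "grip_force": 6}}

```text
time_s: 4.88
ee_pos: [0.4436, 0.1523, 0.0455]
eef_rot: [3.142, -0.0, 1.337]
force: [0.4, -0.2, -3.2]
grip_width: 0.0261
```

Request:
{"name": "move_arm", "arguments": {"targets": [[0,0,-0.001,0,0,0],[0,0,-0.002,0,0,0],[0,0,-0.002,0,0,0],[0,0.005,-0.002,0,0,0],[0,0.01,-0.002,0,0,0]]}}

```text
time_s: 5.3
ee_pos: [0.4538, 0.15, 0.0475]
eef_rot: [3.141, -0.0, 1.337]
force: [0.0, 0.0, -3.6]
grip_width: 0.0256
```

```bash
python3 -c "
from h import *
plan((.4826,.1428,.0465,76.6),(.5147,.1351,.0465,76.6))
"
```

```text
t 5.3 [0.4538 0.15   0.0475] yaw [180.   -0.   76.6] F [ 0.   0.  -3.6] w 0.0256
(0.4826, 0.1428, 0.0465, 76.6) -> [-0.0003  0.0297  0.001 ] [ 0. -0.  0.]
(0.5147, 0.1351, 0.0465, 76.6) -> [-0.0004  0.0627  0.001 ] [ 0. -0.  0.]
```

The foot hasn't quite touched the plate: the force still shows the full weight. I'll set it down properly first.

Request:
{"name": "move_arm", "arguments": {"targets": [[0,0,0.001,0,0,0],[0,0,0.002,0,0,0],[0,0,0.003,0,0,0],[0,0,0.004,0,0,0],[0,0,0.004,0,0,0]]}}

```text
time_s: 5.72
ee_pos: [0.4535, 0.1502, 0.0438]
eef_rot: [3.141, -0.0, 1.337]
force: [-1.2, -0.2, 4.5]
grip_width: 0.0259
```

Contact made: the force went from −3.6 to +4.5 N. Now lift 2 mm and slide.

Request:
{"name": "move_arm", "arguments": {"targets": [[0,0,-0.0015,0,0,0],[0,0,-0.0027,0,0,0],[0,0.006,-0.0027,0,0,0],[0,0.014,-0.0027,0,0,0],[0,0.022,-0.0027,0,0,0]]}}

```text
time_s: 6.13
ee_pos: [0.4756, 0.1447, 0.0461]
eef_rot: [3.141, -0.0, 1.337]
force: [0.8, 0.1, -2.9]
grip_width: 0.0256
```

Request:
{"name": "move_arm", "arguments": {"targets": [[0,0.005,0,0,0,0],[0,0.01,0,0,0,0],[0,0.015,0,0,0,0],[0,0.02,0,0,0,0],[0,0.024,0,0,0,0]]}}

```text
time_s: 6.55
ee_pos: [0.4986, 0.1392, 0.0461]
eef_rot: [-3.142, 0.0, 1.337]
force: [-0.2, -0.3, -3.2]
grip_width: 0.0261
```

```bash
python3 -c "
from h import *
plan((.5147,.1351,.0465,76.6))
"
```

```text
t 6.55 [0.4986 0.1392 0.0461] yaw [-180.     0.    76.6] F [-0.2 -0.3 -3.2] w 0.0261
(0.5147, 0.1351, 0.0465, 76.6) -> [-0.0003  0.0166 -0.0004] [-0.     0.    -0.001]
```

Now slow steps, watching the force.

Request:
{"name": "move_arm", "arguments": {"targets": [[0,0.0025,0,0,0,0],[0,0.005,0,0,0,0],[0,0.0075,0,0,0,0],[0,0.01,0,0,0,0],[0,0.0125,0,0,0,0]]}}

```text
time_s: 6.97
ee_pos: [0.5104, 0.1365, 0.0461]
eef_rot: [-3.141, -0.0, 1.337]
force: [-1.4, 1.9, -3.5]
grip_width: 0.0261
```

Request:
{"name": "move_arm", "arguments": {"targets": [[0,0.001,0,0,0,0],[0,0.002,0,0,0,0],[0,0.003,0,0,0,0],[0,0.004,0,0,0,0],[0,0.005,0,0,0,0]]}}

```text
time_s: 7.38
ee_pos: [0.5149, 0.1354, 0.0461]
eef_rot: [-3.141, 0.0, 1.337]
force: [-4.3, 3.4, -2.1]
grip_width: 0.0259
```

Request:
{"name": "move_arm", "arguments": {"targets": [[0.0004,0.001,0,0,0,0],[0.0004,0.002,0,0,0,0],[0.0004,0.003,0,0,0,0],[0.0004,0.003,0,0,0,0],[0.0004,0.003,0,0,0,0]]}}

```text
time_s: 7.8
ee_pos: [0.5174, 0.135, 0.0461]
eef_rot: [-3.14, 0.001, 1.337]
force: [-7.4, 2.4, 1.9]
grip_width: 0.0275
```

```bash
python3 -c "
from h import *
plan((.5147,.1351,.0465,76.6))
"
```

```text
t 7.8 [0.5174 0.135  0.0461] yaw [-179.9    0.    76.6] F [-7.4  2.4  1.9] w 0.0275
(0.5147, 0.1351, 0.0465, 76.6) -> [-0.0005 -0.0027 -0.0004] [-0.004  0.001 -0.   ]
```

Request:
{"name": "move_arm", "arguments": {"targets": [[0,0.0005,0,0,0,0],[0,0.001,0,0,0,0],[0,0.0015,0,0,0,0],[0,0.002,0,0,0,0],[0,0.002,0,0,0,0]], "grip_force": 10}}

```text
time_s: 8.22
ee_pos: [0.5185, 0.1347, 0.046]
eef_rot: [-3.138, 0.001, 1.337]
force: [-12.8, 3.5, 5.2]
grip_width: 0.0278
```

```bash
python3 -c "
from h import *
plan((.5147,.1351,.0465,76.6))
a=ctrl.camera('scene')[190:270,260:350,::-1];b=ctrl.camera('wrist')[130:330,150:550,::-1]
c=np.zeros((600,800,3),np.uint8);a=cv2.resize(a,None,fx=3.1,fy=3.1,interpolation=2);c[:a.shape[0],:a.shape[1]]=a
b=cv2.resize(b,None,fx=1.7,fy=1.7);c[250:250+b.shape[0],:b.shape[1]]=b;cv2.imwrite('pics/g.png',c)
"
```

```text
t 8.22 [0.5185 0.1347 0.046 ] yaw [-1.798e+02  1.000e-01  7.660e+01] F [-12.8   3.5   5.2] w 0.0278
(0.5147, 0.1351, 0.0465, 76.6) -> [-0.0005 -0.0038 -0.0005] [-0.008  0.002 -0.   ]
```

View pics/g.png

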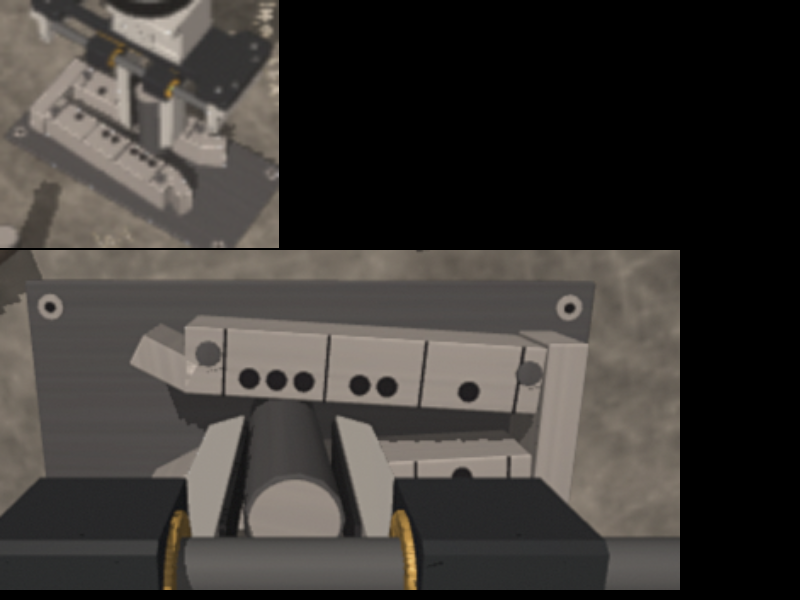

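The blank is wedged with its axis beside the three-dot group, at s ≈ 35 with a push of about 13 N, so it goes in tray_3. Now slide it back.

Request:
{"name": "move_arm", "arguments": {"targets": [[0,-0.002,0,0,0,0],[0,-0.004,0,0,0,0],[0,-0.007,0,0,0,0],[0,-0.011,0,0,0,0],[0,-0.015,0,0,0,0]], "grip_force": 15}}

```text
time_s: 8.73
ee_pos: [0.5054, 0.1379, 0.0462]
eef_rot: [3.141, 0.0, 1.337]
force: [0.7, 0.1, -3.4]
grip_width: 0.0258
```

Request:
{"name": "move_arm", "arguments": {"targets": [[0,-0.004,0,0,0,0],[0,-0.008,0,0,0,0],[0,-0.012,0,0,0,0],[0,-0.015,0,0,0,0],[0,-0.015,0,0,0,0]]}}

```text
time_s: 9.15
ee_pos: [0.4904, 0.1417, 0.0461]
eef_rot: [-3.141, 0.0, 1.337]
force: [-0.2, 0.1, -3.7]
grip_width: 0.0257
```

```bash
python3 -c "
from h import *
plan((.49,.141,.11,76.6))
i=snap('wrist','w3.png',s=1)
"
```

```text
t 9.15 [0.4904 0.1417 0.0461] yaw [-180.     0.    76.6] F [-0.2  0.1 -3.7] w 0.0257
(0.49, 0.141, 0.11, 76.6) -> [-0.0007 -0.0002 -0.0639] [-0.  0.  0.]
```

View pics/w3.png

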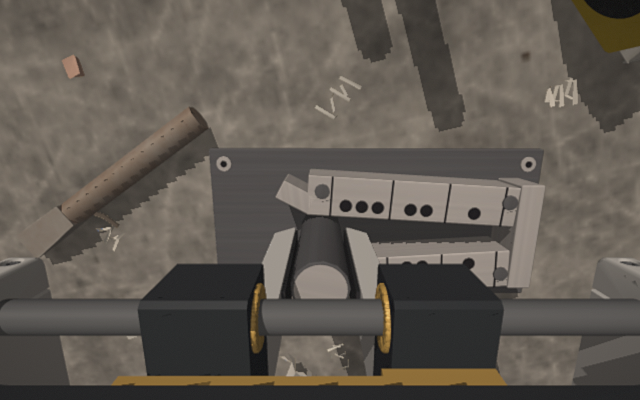

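The blank is free and upright (force −3.7 N, just its weight). I'm checking the vise's position before crossing to tray_3.

```bash
python3 -c "
from h import *
s=ctrl.camera_info('scene');d=ctrl.camera_info('side')
for z in(0,.1,.15,.2):
  print(z,'scene',[px2w(s,u/1.25,v/1.25,z)[:2].round(3) for u,v in[(445,182),(487,170),(482,205),(575,185)]],'side',[px2w(d,u/1.25,v/1.25,z)[:2].round(3) for u,v in[(505,255),(485,282),(533,280)]])
print('rim t3 side',[px2w(d,u/1.25,v/1.25,.035)[:2].round(3) for u,v in[(442,219),(476,219),(441,252),(474,254)]])
plan((.52,.02,.14,30),(.57,-.098,.14,0))
"
```

```text
0 scene [array([ 0.508, -0.251]), array([ 0.421, -0.33 ]), array([ 0.401, -0.207]), array([ 0.202, -0.356])] side [array([ 0.53 , -0.222]), array([ 0.45 , -0.171]), array([ 0.462, -0.284])]
0.1 scene [array([ 0.484, -0.15 ]), array([ 0.406, -0.221]), array([ 0.389, -0.11 ]), array([ 0.209, -0.244])] side [array([ 0.461, -0.202]), array([ 0.389, -0.155]), array([ 0.4  , -0.258])]
0.15 scene [array([ 0.473, -0.099]), array([ 0.399, -0.167]), array([ 0.382, -0.062]), array([ 0.213, -0.189])] side [array([ 0.426, -0.192]), array([ 0.358, -0.148]), array([ 0.368, -0.244])]
0.2 scene [array([ 0.461, -0.048]), array([ 0.392, -0.112]), array([ 0.376, -0.013]), array([ 0.216, -0.133])] side [array([ 0.392, -0.181]), array([ 0.328, -0.14 ]), array([ 0.337, -0.231])]
rim t3 side [array([ 0.605, -0.065]), array([ 0.61 , -0.149]), array([ 0.505, -0.064]), array([ 0.504, -0.142])]
t 9.2 [0.4907 0.1416 0.0462] yaw [180.   -0.   76.6] F [ 0.2 -0.6 -3.1] w 0.0259
(0.52, 0.02, 0.14, 30) -> [-0.1115  0.0566 -0.0938] [ 0.    -0.     1.554]
(0.57, -0.098, 0.14, 0) -> [-0.2147  0.1326 -0.0938] [ 0.    -0.     2.554]
```

Request:
{"name": "move_arm", "arguments": {"targets": [[0,0,-0.02,0,0,0],[0,0,-0.04,0,0,0],[0,0,-0.06,0,0,0],[0,0,-0.08,0,0,0],[0,0,-0.094,0,0,0]]}}

```text
time_s: 9.62
ee_pos: [0.4914, 0.1416, 0.142]
eef_rot: [3.14, -0.001, 1.337]
force: [-0.1, -0.0, -3.3]
grip_width: 0.0259
```

Request:
{"name": "move_arm", "arguments": {"targets": [[-0.032,0.02,0,0,0,0.2],[-0.064,0.04,0,0,0,0.4],[-0.096,0.06,0,0,0,0.6],[-0.12,0.075,0,0,0,0.8],[-0.14,0.086,0,0,0,1]]}}

```text
time_s: 10.03
ee_pos: [0.5427, -0.017, 0.1401]
eef_rot: [3.141, -0.0, 0.807]
force: [0.4, -0.1, -3.6]
grip_width: 0.026
```

```bash
python3 -c "
from h import *
plan((.57,-.098,.14,0))
"
```

```text
t 10.03 [ 0.5427 -0.017   0.1401] yaw [180.   -0.   46.2] F [ 0.4 -0.1 -3.6] w 0.026
(0.57, -0.098, 0.14, 0) -> [-0.0396  0.0758  0.0002] [ 1.000e-03 -0.000e+00  1.541e+00]
```

Request:
{"name": "move_arm", "arguments": {"targets": [[-0.01,0.019,0,0,0,0.2],[-0.02,0.038,0,0,0,0.4],[-0.03,0.057,0,0,0,0.6],[-0.039,0.075,0,0,0,0.8],[-0.039,0.075,0,0,0,1]]}}

```text
time_s: 10.45
ee_pos: [0.5705, -0.0976, 0.1399]
eef_rot: [3.141, -0.0, 0.282]
force: [-0.3, -0.5, -3.7]
grip_width: 0.0262
```

Request:
{"name": "move_arm", "arguments": {"targets": [[0,0,0,0,0,0.2],[0,0,0,0,0,0.4],[0,0,0,0,0,0.54],[0,0,0,0,0,0.54],[0,0,0,0,0,0.54]]}}

```text
time_s: 10.87
ee_pos: [0.5698, -0.0946, 0.1401]
eef_rot: [3.142, 0.0, 0.009]
force: [-0.7, 1.3, -3.0]
grip_width: 0.026
```

```bash
python3 -c "
from h import *
plan((.57,-.098,.06,0))
i=snap('wrist','w4.png',s=1)
for dx in(-.04,.04):
  for dy in(-.04,.04): print(dx,dy,w2px(i,(.57+dx,-.098+dy,.035)))
"
```

```text
t 10.87 [ 0.5698 -0.0946  0.1401] yaw [180.    0.    0.5] F [-0.7  1.3 -3. ] w 0.026
(0.57, -0.098, 0.06, 0) -> [0.0002 0.0034 0.0801] [0.    0.    0.018]
-0.04 -0.04 (np.float64(366.86756560470826), np.float64(245.49797608141836))
-0.04 0.04 (np.float64(278.60294660821535), np.float64(244.63558940241097))
0.04 -0.04 (np.float64(370.8862470244626), np.float64(156.9069238974709))
0.04 0.04 (np.float64(276.8269051015976), np.float64(155.94058866375596))
```

View pics/w4.png

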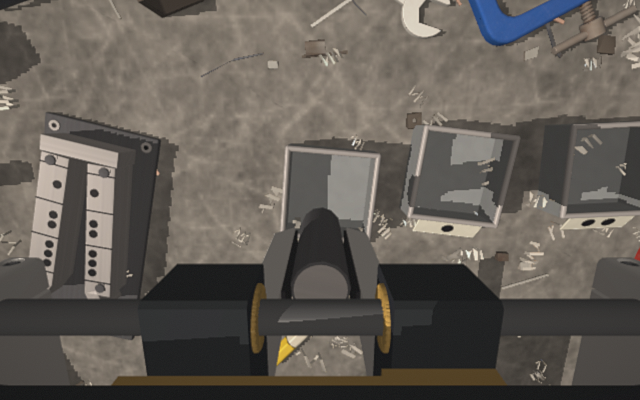

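In the wrist view tray_3's far corners are at (286,147) and (380,153), about 8 mm further to −y and 5 mm further in +x than predicted. The neighbouring tags show one and two dots, as expected. Centre corrected to (0.575, −0.103).

Request:
{"name": "move_arm", "arguments": {"targets": [[0.005,0.0085,0,0,0,0],[0.005,0.0085,0.022,0,0,0],[0.005,0.0085,0.046,0,0,0],[0.005,0.0085,0.07,0,0,0],[0.005,0.0085,0.09,0,0,0]]}}

```text
time_s: 11.33
ee_pos: [0.5748, -0.1035, 0.0486]
eef_rot: [-3.142, 0.001, 0.008]
force: [-0.7, -0.4, -4.3]
grip_width: 0.0258
```

```bash
python3 -c "
from h import *
plan((.575,-.103,.041,0))
i=snap('scene','s5.png',(280,100,400,220),4)
"
```

```text
t 11.33 [ 0.5748 -0.1035  0.0486] yaw [-180.     0.     0.5] F [-0.7 -0.4 -4.3] w 0.0258
(0.575, -0.103, 0.041, 0) -> [ 0.0002 -0.0005  0.0076] [-0.     0.001  0.016]
```

View pics/s5.png

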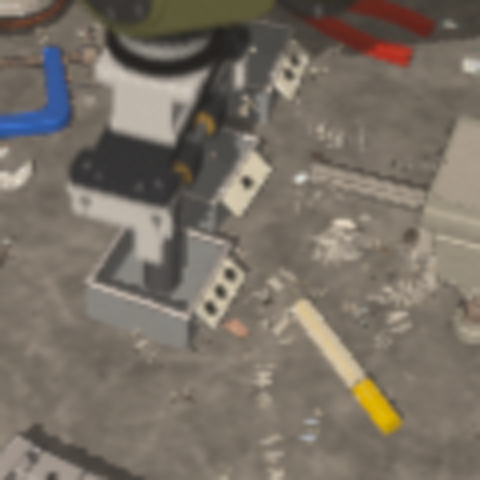

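The blank is inside the three-dot tray, near its middle. Lowering until it touches.

Request:
{"name": "move_arm", "arguments": {"targets": [[0,0,0.0025,0,0,0],[0,0,0.005,0,0,0],[0,0,0.0065,0,0,0],[0,0,0.008,0,0,0],[0,0,0.008,0,0,0]]}}

```text
time_s: 11.8
ee_pos: [0.5752, -0.1031, 0.0428]
eef_rot: [3.141, -0.001, 0.007]
force: [1.4, -0.2, -3.2]
grip_width: 0.0257
```

Request:
{"name": "move_arm", "arguments": {"targets": [[0,0,0.0007,0,0,0],[0,0,0.0014,0,0,0],[0,0,0.002,0,0,0],[0,0,0.002,0,0,0],[0,0,0.002,0,0,0]]}}

```text
time_s: 12.22
ee_pos: [0.5755, -0.1031, 0.0417]
eef_rot: [3.141, -0.002, 0.007]
force: [-3.1, 1.2, 9.3]
grip_width: 0.0258
```

Request:
{"name": "move_arm", "arguments": {"targets": [[0,0,-0.0007,0,0,0],[0,0,-0.0007,0,0,0],[0,0,-0.0007,0,0,0],[0,0,-0.0007,0,0,0],[0,0,-0.0007,0,0,0]]}}

```text
time_s: 12.63
ee_pos: [0.5753, -0.1031, 0.0417]
eef_rot: [3.141, -0.001, 0.007]
force: [-1.9, 0.8, 7.3]
grip_width: 0.0257
```

Request:
{"name": "move_arm", "arguments": {"targets": [[0,0,0,0,0,0],[0,0,0,0,0,0],[0,0,0,0,0,0],[0,0,0,0,0,0],[0,0,0,0,0,0]], "fingers": 0.2}}

```text
time_s: 13.05
ee_pos: [0.5748, -0.1029, 0.0407]
eef_rot: [-3.142, 0.0, 0.007]
force: [0.2, 0.7, 0.6]
grip_width: 0.0547
```

Request:
{"name": "move_arm", "arguments": {"targets": [[0,0,0,0,0,0],[0,0,-0.01,0,0,0],[0,0,-0.03,0,0,0],[0,0,-0.05,0,0,0],[0,0,-0.08,0,0,0]]}}

```text
time_s: 13.47
ee_pos: [0.574, -0.1028, 0.1209]
eef_rot: [-3.141, 0.003, 0.007]
force: [-0.9, 0.1, 0.0]
grip_width: 0.0563
```

Request:
{"name": "move_arm", "arguments": {"targets": [[0,0,-0.03,0,0,0],[0,0,-0.06,0,0,0],[0,0.02,-0.06,0,0,0],[0,0.02,-0.06,0,0,0],[0,0.02,-0.06,0,0,0]]}}

```text
time_s: 13.88
ee_pos: [0.5747, -0.1233, 0.1812]
eef_rot: [-3.142, -0.0, 0.006]
force: [0.5, -0.4, -1.2]
grip_width: 0.0564
```

```bash
python3 -c "
from h import *
plan()
a=ctrl.camera('wrist')[:,:,::-1];b=ctrl.camera('scene')[:,:,::-1]
c=np.zeros((600,640,3),np.uint8);c[:300,:480]=cv2.resize(a,(480,300));c[300:,:]=cv2.resize(b[110:330,220:440],(640,640))[100:400] if 0 else cv2.resize(b[110:330,200:440],(640,300))
cv2.imwrite('pics/end.png',c)
"
```

```text
t 13.88 [ 0.5747 -0.1233  0.1812] yaw [-180.    -0.     0.3] F [ 0.5 -0.4 -1.2] w 0.0564
```

View pics/end.png

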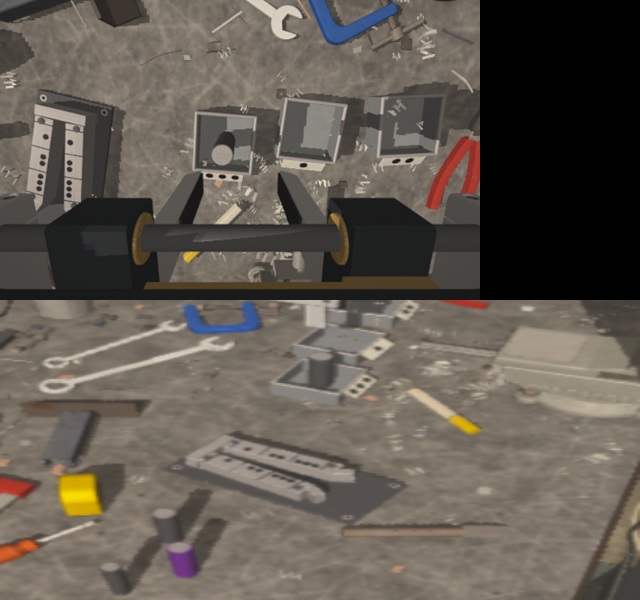

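The blank stands upright in the three-dot tray. The other two blanks and the purple one are still standing, and the gripper is clear.

```bash
python3 -c "
from h import *
print(ctrl.hand_in())"
```

```text
the job is handed in; nothing more can be done
None
```

The front blank measured as the 26 mm size and now stands upright in tray_3, the tray with three dots. I handed the job in at about 14 s of robot time; the hand-in gives no verdict.

- **Gauging:** I stood the blank on the wide end of the gauge and slid it upright along the slot. It wedged beside the three dots, about 35 mm past the mouth, at about 13 N of push. The finger opening while holding it read 25.6–26.2 mm, which agrees.
- **Placing:** I slid it back about 28 mm (20 mm was asked), lifted it out and set it down in tray_3.
- **Last check:** the final wrist and scene pictures show it upright inside the three-dot tray. The other two blanks and the purple piece still stand where they were, and the gripper was clear with about zero force.
- **Disagreements:**
  - My first position for tray_3 was about 8 mm off sideways and 5 mm off in depth, and the gauge angle was about 0.8° off. I corrected both from wrist pictures before they mattered.
  - The first set-down on the plate stopped about 1 mm short, so I repeated it until the force showed contact.
  - At full push the fingers opened to 27.8 mm; they read 25.8 mm again once I slid the blank back.

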